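# Stack the green stack-nest tote on the full blue one

### The job

Stack the green tote on the blue tote, which has sanding pads in it. These totes nest when their yellow ends face the same way and stack when the yellow ends are opposite: turn the green one so that it stands level up on the blue tote's inside posts instead of sinking in. Set it down rather than dropping it, keep the blue tote where it stands, and leave the grey tote alone.

Things in the scene. Friction and masses are not known exactly. Their poses are not given: they have to be found in the camera images.
- green_tote_grip (a point): grip of the loose empty GREEN tote (0.16 kg): upright fin at its centre, 10 mm thick (tote's x), 68 long (y), top 2 mm below the rim, 60 mm free on both sides along x. Point: tote's centre, 46 mm above its underside, 12 below the fin's top. x to the yellow end, y along the fin, z up. The fin stands on a hump 27 mm wide, 31.5 above the underside: keep fingertips above 33 mm
- blue_tote: BLUE tote, loose, 0.45 kg, two tan sanding pads in it. Origin: centre of its underside, x to its yellow end, z up. A tote stacked on it (yellow ends opposite) rests on the posts with its underside 54 mm above this origin, its foot 6 mm down inside the rim with 5 mm play each way; facing alike it would sink to 31.5 mm
- green_tote_end (a point): middle of the outer face of the green tote's yellow end, 70 mm along x from its centre, 30 mm above its underside. Totes: open boxes 140 (x) x 100 (y) x 60 mm high with one yellow short end, lip out to x = 82; foot 125 x 85 mm, opening 135 x 95 mm; four posts inside end 6 mm below the rim, 50 mm from the centre to the yellow end and 29 mm to the other, pockets below
- grey_tote: GREY tote of the same shape, loose and empty, no part of the work, stays where it is. Origin: centre of its underside, x to its yellow end, z up

How it is judged (in metres and radians):
On the way, in this order (a step that is already met when the one before it is completed fails the run):
1. the green tote is lifted clear of the table (height (world z) of green_tote_grip above 0.08 m), for 0.2 s.
2. still held in the fingers, the green tote is let down to within 15 mm of where it comes to rest on the blue one (contact force between the fingers and green_tote above 1 N and horizontal distance between green_tote_grip and blue_tote below 0.015 m and z of green_tote_grip in the frame of blue_tote below 0.115 m), for 0.1 s.
At the end, for the whole second after the job is handed in: green tote level (4 deg) on the blue tote's posts, not nested (undersides 48 to 60 mm apart), centres within 12 mm, yellow ends opposite, sides parallel within 10 deg; blue tote level on the table within 40 mm of its start; grey tote within 30 mm of its start (z of green_tote_grip in the frame of blue_tote between 0.094 and 0.106 m and horizontal distance between green_tote_grip and blue_tote below 0.012 m and x of green_tote_end in the frame of blue_tote below -0.05 m and angle between the x axis of green_tote_end and the x axis of blue_tote, either way round below 0.18 rad and angle between green_tote_grip's own z axis and vertical below 0.07 rad and angle between blue_tote's own z axis and vertical below 0.05 rad and height (world z) of blue_tote below 0.01 m and distance of blue_tote from where it was at the start of the episode below 0.04 m); the robot touches nothing.
It fails at once if the grey tote is shifted by more than 30 mm (distance of grey_tote from where it was at the start of the episode above 0.03 m).
It also fails if it takes over 35 s, if anything falls off the work surface, if the arm or the gripper's body presses on something with over 40 N, if the wrist force passes 120 N, or if a joint passes its speed limit or range.

### The arm

A 6-joint arm with a two-finger parallel gripper is mounted at the origin on a cart in front of the work surface, level with it; the furniture and walls round the work are solid. World frame = base frame: x ahead of the robot, y to its left, z up, the work surface at z = 0. Lengths are in mm, angles in rad, forces in N, time in s.
With the tool pointing down it reaches from about 300 to 775 mm from the base axis. Payload 14.6 kg.
Tool frame: the origin (TCP) lies between the finger pads; the fingertips stand 25 mm ahead of it and the grasp point (between the pads) lies 6 mm ahead of it; z points along the fingers, y is the line along which they close (so a half turn about z gives the same grasp; the last joint's range is limited). The gripper opens to 94 mm and grips with 3 to 60 N. Pads are 16 mm wide; open, the fingers measure 119 mm over their backs; the gripper's body (75 mm by 177 mm) begins 78 mm behind the grasp point.
Start: joints at [-1.212, 0.3, 1.521, -0, 1.321, -0.067], TCP at [227.169, -500.883, 230.446] pointing down, gripper open.
Joint ranges: [-3.03, 3.03], [-0.79, 2.21], [0.23, 2.52], [-1.04, 4.18], [0, 3.07], [-2.55, 2.55]. Speed limits (rad/s): [2.22, 2.22, 2.57, 3.14, 3.14, 3.14].

### API

Orientations are given as [roll, pitch, yaw] about the fixed x, y, z axes, in that order (R = Rz(yaw) Ry(pitch) Rx(roll)).
In Python, from cell import manip gives the robot as it stands. The module is installed in compiled form; this text tells all that it offers.
- The arm moves only by the tool step_arm, never from a script. Its argument "series" is one flat list of numbers, 5 for each row, row after row: the shift along the world's x, y, z in mm, then the turn about the world's z in rad, then the closure, from 0 (fully open) to 1 (shut). In form: [dx, dy, dz, spin, jaw, dx, dy, dz, spin, jaw, ...]. A call has 1 to 20 rows; each row shifts and turns the commanded pose from where the row before left it; what a row does not reach is not made up. A row lasts 1/8 s, in which the tool goes at most 62.5 mm and 10.7 degrees, less where a joint would pass 70% of its speed; a pose out of reach is approached as far as the arm can. A call is refused whole if a number of a shift passes 62.5 or a number of a turn 0.188, either way. A call with a gripper value outside its range is refused whole. The fingers move at their own pace and stop on an object; "squeeze" is the grip in N (left out, the last holds). Time passes only in rows, so rows that do not move let the fingers close. It gives the time, the measured TCP pose, the force, the opening and the grip force at its end, in the units of the state.
- manip.read_state(): the state, without advancing time (a new reading comes with each control period).
- manip.camera(name): name is "scene" or "top" or "wrist"; returns (picture, depth): 384x512x3 uint8, blue, green, red; 384x512 float32, mm along the optical axis (not along the pixel's ray), 0 where there is no reading.
- manip.camera_info(name): a dict with "fovy" (degrees; the focal length in pixels is half the picture's height over the tangent of half this angle, whatever the lens; pixels are square), "cx", "cy" (the principal point, pixels), "eye" and "orientation" of the camera in the world. Camera axes: x right, y down, z forward; pixel columns grow to the right and rows downward; lengths in mm; the calibration is good to about 2 mm. A picture is of the moment at which its call begins: read the wrist's pose just before it. camera_info takes no time and is no camera call; for the wrist camera it gives the pose at the moment of the call.
- manip.sign_off(): hands the job in; it is judged then, once.
The state is a dict: "clock": time; "joints": joint angles; "qd": joint speeds; "effort": joint torques, N m; "eef_pos": TCP position; "eef_rot": TCP orientation; "wrist_force": force on the tool from outside, world axes, zero at the start; "moment": the same for the moment, N m; "finger_gap": finger opening in mm; "finger_force": force on a finger pad.
Only numpy, scipy, OpenCV 4.12 (cv2) and the standard library are available. Lean on these libraries where they do the work, as an engineer would, in place of code of your own. Each camera call takes 0.05 s, during which the arm holds its last target. There are 200 camera calls.

## Working session

There is one attempt and no reset: what is moved stays moved. The work goes in short steps, Python scripts to look and compute and a tool call to move; the robot and the scene stay as the last step left them, time stands still between calls to the robot, and variables do not carry over. Pictures are saved under pics/ and viewed, at most 10 in all, crops included, and the job is handed in when it is done.

Besides the shell and the picture viewer there is one more tool, called after "Call:" as name(argument=value, ...) on one line, values as JSON. step_arm: Moves the arm, as the interface text tells. Its arguments: {"type":"object","properties":{"series":{"type":"array"},"squeeze":{"type":"number"}},"required":["series"]}

```bash
mkdir -p pics; cat > h.py <<'E'
from cell import manip
import numpy as np, cv2
from scipy.spatial.transform import Rotation as R
def look(name,tag):
    i=manip.camera_info(name); p,d=manip.camera(name)
    cv2.imwrite(f'pics/{tag}.png',p); np.savez(f'pics/{tag}.npz',d=d,p=p,fovy=i['fovy'],cx=i['cx'],cy=i['cy'],eye=i['eye'],o=np.array(i['orientation']))
    return i
def cloud(tag):
    z=np.load(f'pics/{tag}.npz'); d=z['d']; f=192/np.tan(np.radians(z['fovy'])/2)
    v,u=np.mgrid[:384,:512]
    c=np.stack([(u-z['cx'])/f*d,(v-z['cy'])/f*d,d],-1)
    o=z['o']; M=R.from_euler('xyz',o).as_matrix() if o.size==3 else o.reshape(3,3)
    w=c@M.T+z['eye']; w[d==0]=np.nan
    return w,z['p']
E
python3 - <<'E'
from h import *
print(look('top','top1')); print(manip.read_state())
w,p=cloud('top1'); print(w[::60,::80].round().tolist())
E
```

```text
{'fovy': 48.856627866451454, 'cx': 253.5845754765559, 'cy': 186.66876955772068, 'eye': array([ 302.12507157, -210.45113977, 1196.1988198 ]), 'orientation': array([-2.96485502, -0.0185053 , -1.58532828])}
{'clock': 0.05, 'joints': array([-1.21160268e+00,  3.00457025e-01,  1.52155750e+00,  1.18683404e-05,
        1.32071025e+00, -6.65661619e-02]), 'qd': array([ 0.00037454, -0.00247249,  0.00027187, -0.0003203 ,  0.00035852,
        0.00068578]), 'effort': array([ 2.38638306e-03, -5.33214676e+01, -3.53708839e+01,  7.10618659e-02,
        2.35967024e-02, -8.66782989e-05]), 'eef_pos': array([ 227.09383931, -500.67787897,  229.90401436]), 'eef_rot': array([-3.14046381e+00, -8.67754860e-05,  4.25756819e-01]), 'wrist_force': array([ 0.18777675, -0.04861078,  0.12151789]), 'moment': array([ 0.07471889,  0.02020861, -0.00185889]), 'finger_force': 0.0, 'finger_gap': 94.42484035436415}
[[[879.0, 325.0, 341.0], [1025.0, 241.0, 124.0], [1268.0, 98.0, -237.0], [1107.0, -202.0, -0.0], [1108.0, -453.0, -2.0], [1599.0, -1008.0, -733.0], [1604.0, -1423.0, -742.0]], [[790.0, 375.0, 237.0], [927.0, 296.0
[... 243 characters left out ...]
.0, -675.0, -0.0], [710.0, -915.0, 1.0]], [[552.0, 514.0, -46.0], [642.0, 461.0, -509.0], [532.0, 26.0, 32.0], [535.0, -197.0, 0.0], [533.0, -428.0, 1.0], [519.0, -638.0, 61.0], [528.0, -896.0, -0.0]], [[387.0, 610.0, -242.0], [411.0, 535.0, -737.0], [406.0, 175.0, -732.0], [364.0, -195.0, 0.0], [361.0, -421.0, -0.0], [352.0, -607.0, 111.0], [354.0, -877.0, -1.0]], [[173.0, 731.0, -491.0], [149.0, 520.0, -738.0], [257.0, -103.0, 652.0], [137.0, -184.0, -741.0], [197.0, -414.0, 2.0], [238.0, -461.0, 492.0], [190.0, -858.0, 0.0]], [[-96.0, 848.0, -740.0], [195.0, -21.0, 684.0], [192.0, -110.0, 676.0], [178.0, -202.0, 620.0], [171.0, -309.0, 595.0], [155.0, -440.0, 532.0], [33.0, -839.0, 3.0]]]
```

View pics/top1.png

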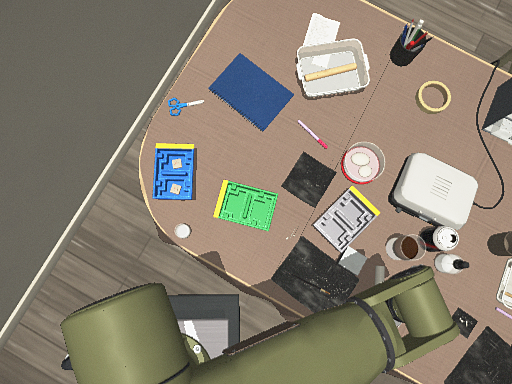

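The top view shows the green tote at about (247,205) with its yellow end left (219,198). The blue tote is at (174,172) with its yellow end up (174,146), and the grey one is at (346,220).

```bash
cat >> h.py <<'E'
def tote(tag,color,box,zlo=52,zhi=130):
    w,p=cloud(tag); hsv=cv2.cvtColor(p,cv2.COLOR_BGR2HSV); h,s=hsv[...,0],hsv[...,1]
    rng={'g':(45,85),'b':(98,125)}[color]
    b=np.zeros(h.shape,bool); x0,y0,x1,y1=box; b[y0:y1,x0:x1]=1
    zz=(w[...,2]>zlo)&(w[...,2]<zhi)&b&(s>90)
    body=(h>rng[0])&(h<rng[1])&zz; yel=(h>20)&(h<34)&zz
    A=w[body]; Y=w[yel]
    pts=np.vstack([A,Y])[:,:2].astype(np.float32)
    (c,sz,a)=cv2.minAreaRect(pts)
    c=np.array(c); a=np.radians(a+(90 if sz[1]>sz[0] else 0)); x=np.array([np.cos(a),np.sin(a)])
    if (Y[:,:2].mean(0)-c)@x<0: x=-x
    L=max(sz)
    print(color,'rect centre',c.round(1),'size',np.round(sz,1),'yaw',round(float(np.arctan2(x[1],x[0])),3),'n',body.sum(),yel.sum(),'ztop',np.percentile(np.r_[A[:,2],Y[:,2]],[5,50,95]).round(1),'centre(lip -6)',(c-6*x).round(1))
E
python3 - <<'E'
from h import *
tote('top1','g',(205,170,290,240),45,75); tote('top1','b',(145,135,205,210),45,75)
E
```

```text
g rect centre [ 456.1 -211.4] size [155.  106.2] yaw 1.299 n 514 196 ztop [51.2 60.  64.1] centre(lip -6) [ 454.4 -217.1]
b rect centre [552.3 -14. ] size [106.9 155.3] yaw -0.035 n 556 177 ztop [49.  59.7 63.7] centre(lip -6) [546.3 -13.7]
```

Call:
step_arm(series=[28,35,0,-0.087,0.3,28,35,0,-0.087,0.3,28,35,0,-0.087,0.3,28,36,0,-0.087,0.3,29,36,0,-0.087,0.3,29,36,0,-0.087,0.3,29,36,0,-0.088,0.3,29,35,0,-0.088,0.3,0,0,0,0,0.3,0,0,0,0,0.3], squeeze=20)

```text
clock: 1.3
eef_pos: [454.8, -217.0, 230.1]
eef_rot: [-3.142, 0.001, -0.271]
wrist_force: [-0.1, -0.8, -0.3]
finger_gap: 65.8
finger_force: 0.0
```

```bash
python3 - <<'E'
from h import *
look('wrist','w1'); s=manip.read_state(); print(s['eef_pos'],s['eef_rot'],s['finger_gap'],s['joints'])
try: tote('w1','g',(0,0,512,384),50,75)
except Exception as e: print(e)
E
```

```text
[ 454.6823858  -217.41244051  230.23727132] [ 3.14158815e+00  5.17357115e-04 -2.72078812e-01] 65.95925435524354 [-5.18647026e-01  1.97772261e-01  1.64892577e+00 -1.35763282e-04
  1.29539523e+00  1.32426506e+00]
g rect centre [ 489.5 -228. ] size [581.2 179.1] yaw 1.299 n 2482 2445 ztop [52.6 59.4 60.9] centre(lip -6) [ 487.9 -233.8]
```

View pics/w1.png

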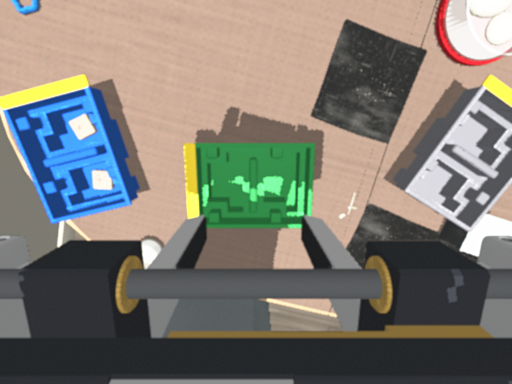

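The wrist view shows the green tote whole at x 185–314, y 142–229. Its fin is at about (255,185), and the blue tote is on the left at (70,150).

```bash
python3 - <<'E'
from h import *
tote('w1','g',(178,135,322,233),54,75); tote('w1','b',(0,70,140,225),54,75)
w,p=cloud('w1'); q=w[165:215,245:264].reshape(-1,3); q=q[(q[:,2]>54)]; print(len(q),q.min(0),q.max(0),q.mean(0))
E
```

```text
g rect centre [ 455.8 -210.5] size [154.9 104.7] yaw 1.299 n 1926 858 ztop [55.2 59.4 60.9] centre(lip -6) [ 454.2 -216.3]
b rect centre [552.5 -13.3] size [107.2 154.9] yaw -0.035 n 2546 1128 ztop [54.8 59.3 60.8] centre(lip -6) [546.5 -13.1]
374 [ 421.98416253 -225.36647561   54.06555753] [ 480.84565532 -202.12417999   59.24158953] [ 451.95773916 -213.9209492    57.01904439]
```

Call:
step_arm(series=[-0.5,1,-40,0,0.3,0,0,-40,0,0.3,0,0,-40,0,0.3,0,0,-20,0,0.3,0,0,-15,0,0.3,0,0,-13,0,0.3,0,0,0,0,0.3,0,0,0,0,0.3])

```text
clock: 2.35
eef_pos: [454.9, -216.1, 63.0]
eef_rot: [3.141, -0.001, -0.272]
wrist_force: [0.6, -0.3, 0.1]
finger_gap: 66.1
finger_force: 0.0
```

Call:
step_arm(series=[0,0,0,0,1,0,0,0,0,1,0,0,0,0,1,0,0,0,0,1,0,0,0,0,1,0,0,0,0,1], squeeze=20)

```text
clock: 3.1
eef_pos: [454.6, -215.9, 62.4]
eef_rot: [3.142, 0.0, -0.272]
wrist_force: [-0.2, -1.0, -0.5]
finger_gap: 9.9
finger_force: 20.0
```

Call:
step_arm(series=[0,0,10,0,1,0,0,30,0,1,0,0,40,0,1,0,0,40,0,1,0,0,40,0,1,0,0,0,0,1])

```text
clock: 3.85
eef_pos: [455.5, -216.3, 225.6]
eef_rot: [3.14, -0.005, -0.272]
wrist_force: [0.2, -0.4, -2.3]
finger_gap: 9.7
finger_force: 20.0
```

Call:
step_arm(series=[7,16,0,0.139,1,7,16,0,0.139,1,7,16,0,0.139,1,7,16,0,0.139,1,7,16,0,0.139,1,7,16,0,0.139,1,7,16,0,0.139,1,7,16,0,0.139,1,7,15,0,0.139,1,7,15,0,0.139,1,7,15,0,0.139,1,7,15,0,0.139,1,8,15,0,0.14,1,0,0,0,0,1,0,0,0,0,1,0,0,0,0,1])

```text
clock: 5.85
eef_pos: [546.4, -13.4, 222.3]
eef_rot: [-3.141, 0.0, 1.533]
wrist_force: [0.5, 0.4, -1.1]
finger_gap: 9.7
finger_force: 20.0
```

```bash
python3 - <<'E'
from h import *
look('wrist','w2'); s=manip.read_state(); print(s['eef_pos'],s['eef_rot'],s['finger_gap'],s['joints'])
look('top','top2')
w,p=cloud('top2');
E
python3 -c "
import cv2;a=cv2.imread('pics/w2.png');b=cv2.imread('pics/top2.png')[90:240,100:300];cv2.imwrite('pics/c2.png',cv2.resize(cv2.hconcat([a[:,:400],cv2.resize(b,(512,384))]),(800,337)))"
```

```text
[546.46021675 -13.36153326 222.3908825 ] [-3.14145639e+00  3.05036871e-05  1.53381146e+00] 9.930782836279477 [-9.14357663e-02  2.99026776e-01  1.54122039e+00 -3.92909227e-05
  1.30147989e+00 -5.44404453e-02]
```

View pics/c2.png

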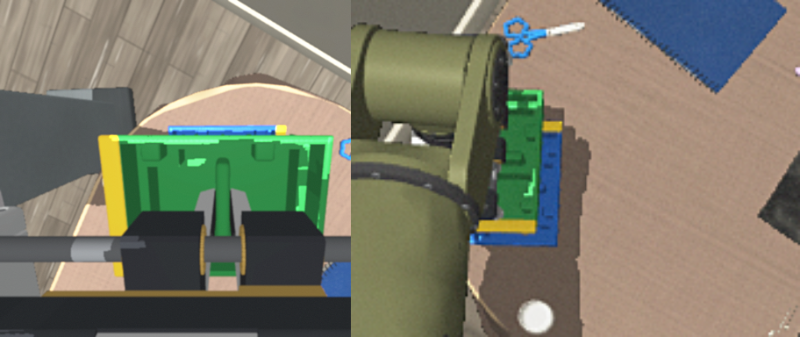

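The green tote is held level with its yellow end at the opposite end to blue's (crop (110,200) against (282,128)). I'll check its offset numerically.

```bash
python3 - <<'E'
from h import *
w,p=cloud('w2'); hsv=cv2.cvtColor(p,cv2.COLOR_BGR2HSV); h,s=hsv[...,0],hsv[...,1]; z=w[...,2]
v,u=np.mgrid[:384,:512]
m=(((h>45)&(h<85))|((h>20)&(h<34)))&(s>90)&(z>210)&(z<235)&(u<400)&(v<235)
P=w[m]; a=-0.035; x=np.array([np.cos(a),np.sin(a)]); y=np.array([-x[1],x[0]])
b=np.array([546.4,-13.3]); X=(P[:,:2]-b)@x; Y=(P[:,:2]-b)@y
print(len(P),'x',np.percentile(X,[0,.5,99.5,100]).round(1),'y',np.percentile(Y,[0,.5,99.5,100]).round(1),'z',np.percentile(P[:,2],[5,50,95]))
# plane tilt on rim
T=z>0; r=P[np.abs(P[:,2]-np.median(P[:,2]))<3]; print('plane',np.linalg.lstsq(np.c_[r[:,:2]-b,np.ones(len(r))],r[:,2],rcond=None)[0].round(4))
# far long side direction
for lo,hi in((-60,-30),(-30,0),(0,30),(30,60)):
    k=(X>lo)&(X<hi); print(lo,Y[k].max().round(1),Y[k].min().round(1))
E
```

```text
7453 x [-81.9 -81.   72.2  73.4] y [ 1.2  4.  53.5 53.6] z [212.27765804 218.9267417  220.44912884]
plane [-5.60000e-03  1.85000e-02  2.18272e+02]
-60 53.6 35.0
-30 53.5 2.9
0 53.4 2.9
30 53.3 34.8
```

Call:
step_arm(series=[-1.5,-1,-25,0,1,0,0,-30,0,1,0,0,-20,0,1,0,0,-10,0,1,0,0,-7,0,1,0,0,-4,0,1,0,0,-2,0,1,0,0,-2,0,1,0,0,0,0,1,0,0,0,0,1])

```text
clock: 7.2
eef_pos: [545.2, -13.9, 122.6]
eef_rot: [3.141, 0.0, 1.536]
wrist_force: [0.8, -0.2, -1.9]
finger_gap: 9.7
finger_force: 20.0
```

Call:
step_arm(series=[0,0,-2,0,1,0,0,-2,0,1,0,0,-1,0,1,0,0,0,0,1,0,0,0,0,1])

```text
clock: 7.82
eef_pos: [545.2, -13.9, 117.5]
eef_rot: [3.141, 0.0, 1.536]
wrist_force: [-0.4, -0.4, -2.2]
finger_gap: 10.0
finger_force: 20.0
```

Call:
step_arm(series=[0,0,-0.7,0,1,0,0,-0.7,0,1,0,0,0,0,1,0,0,0,0,1])

```text
clock: 8.32
eef_pos: [545.2, -13.9, 116.4]
eef_rot: [3.141, 0.0, 1.536]
wrist_force: [-2.7, 0.1, 5.1]
finger_gap: 9.6
finger_force: 20.0
```

Call:
step_arm(series=[0,0,0,0,0.8,0,0,0,0,0.6,0,0,0,0,0.4,0,0,0,0,0.35,0,0,0,0,0.35,0,0,0,0,0.35])

```text
clock: 9.07
eef_pos: [545.2, -13.9, 116.0]
eef_rot: [-3.142, 0.0, 1.536]
wrist_force: [-0.2, 0.8, 0.5]
finger_gap: 60.8
finger_force: 0.0
```

Call:
step_arm(series=[0,0,10,0,0.35,0,0,25,0,0.35,0,0,40,0,0.35,0,0,50,0,0.35,0,0,25,0,0.35,-25,-40,0,0,0.35,-25,-40,0,0,0.35,-25,-40,0,0,0.35,-25,-40,0,0,0.35,0,0,0,0,0.35,0,0,0,0,0.35])

```text
clock: 10.45
eef_pos: [445.4, -173.6, 266.6]
eef_rot: [3.141, 0.0, 1.535]
wrist_force: [-0.6, -0.8, 0.2]
finger_gap: 61.1
finger_force: 0.0
```

```bash
python3 - <<'E'
from h import *
look('wrist','w3'); look('scene','s3'); print(manip.read_state()['eef_pos'])
a=cv2.imread('pics/w3.png');b=cv2.imread('pics/s3.png');cv2.imwrite('pics/c3.png',cv2.resize(cv2.hconcat([a,b]),(800,300)))
E
```

```text
[ 445.6027848  -173.15391444  266.25566855]
```

View pics/c3.png

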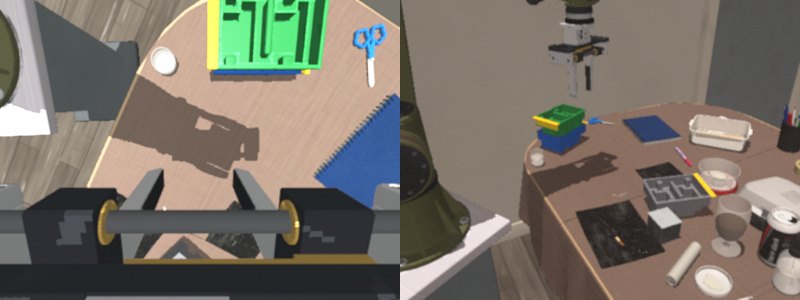

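Green sits on top of blue (wrist half (268,35), scene half (560,122)), yellow ends opposite. I'll check height, level and centring.

```bash
python3 - <<'E'
from h import *
look('top','top3')
tote('top3','g',(130,120,220,220),105,125)
for t,bx in (('top3',(130,120,220,220)),('w3',(255,0,425,100))):
    w,p=cloud(t); x0,y0,x1,y1=bx; P=w[y0:y1,x0:x1].reshape(-1,3); r=P[(P[:,2]>111)&(P[:,2]<118)]
    print(t,len(r),'rim z',np.median(r[:,2]).round(1),'slopes',np.linalg.lstsq(np.c_[r[:,:2]-r[:,:2].mean(0),np.ones(len(r))],r[:,2],rcond=None)[0].round(4))
w,p=cloud('w3'); hsv=cv2.cvtColor(p,cv2.COLOR_BGR2HSV); h=hsv[...,0]; m=(hsv[...,1]>90)&(h>98)&(h<125)&(w[...,2]>35)&(w[...,2]<65)
q=w[m]; q=q[(abs(q[:,0]-546)<90)&(abs(q[:,1]+13)<70)]; print('blue near side',q.min(0).round(1),q.max(0).round(1))
E
```

```text
g rect centre [540.9 -13.5] size [105.4 154.5] yaw 3.107 n 428 102 ztop [106.8 113.6 117.8] centre(lip -6) [546.9 -13.7]
top3 382 rim z 114.6 slopes [-0.000000e+00  5.800000e-03  1.144982e+02]
w3 2866 rim z 113.4 slopes [-6.400000e-03 -1.900000e-03  1.133136e+02]
blue near side [473.9 -67.6  35.4] [612.9 -58.2  62. ]
```

Rim height is 114 mm, as a stack should be. The tote is level, centred at (546.9, -13.7), and its yaw is opposite to blue's.

```bash
python3 -c "
from cell import manip; print(manip.sign_off())"
```

```text
the job is handed in; nothing more can be done
None
```

The green tote is stacked level on the blue tote's posts, yellow ends opposite and centres within about 1 mm by camera; the arm never went near the grey tote, and the job is handed in (no verdict came back).

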